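Padlock samples back on their display stands

ROBOT

A 6-joint arm with a two-finger parallel gripper is mounted at the origin on the work surface. World frame = base frame: x ahead of the robot, y to its left, z up, the work surface at z = 0. Lengths are in m, angles in rad, forces in N, time in s.
With the tool pointing down it reaches from about 0.35 to 0.775 m from the base axis. Payload 5.5 kg.
Tool frame: the origin (TCP) lies between the finger pads; the fingertips stand 17 mm ahead of it and the grasp point (between the pads) lies 2 mm behind it (env.finger_overhang is the distance from the TCP to the fingertips, in m); z points along the fingers, y is the line along which they close (so a half turn about z gives the same grasp; the last joint's range is limited). The gripper opens to 85 mm and grips with 20 to 120 N. Pads are 22 mm wide; open, the fingers measure 114 mm over their backs; the gripper's body (76 mm by 85 mm) begins 54 mm behind the grasp point. The pads swing forward as they close: fully open they stand 13 mm farther back than shut.
Start: joints at [-1.329, 0.313, 0.046, 1.304, 0, 1.431], TCP at [0.214, -0.534, 0.248] pointing down, gripper open.
Joint ranges: [-2.76, 2.76], [-0.86, 1.69], [-1.03, 1.26], [-2.2, 2.34], [-1.47, 1.5], [-3.14, 3.14]. Speed limits (rad/s): [2.57, 2.57, 3.14, 3.14, 3.14, 3.14].

INTERFACE

Orientations are given as a unit quaternion [w, x, y, z].
In Python, from workcell import env gives the robot as it stands. The module is installed in compiled form; this text tells all that it offers.
- The arm moves only by the shell command python3 -m pendant 'ROWS' [FORCE]. ROWS is JSON, a list of rows, each a list of 5 numbers: the gripper's target within -1 to 1 (fully open at 1, half-way at 0, shut at -1), then the shift along the tool's x, y, z in m, then the turn about the tool's z in rad. A call has 1 to 8 rows; each row shifts and turns the commanded pose from where the row before left it, along the tool's axes as they then stand; what a row does not reach is not made up. A row lasts 1/8 s, in which the tool goes at most 62.5 mm and 10.7 degrees, less where a joint would pass 70% of its speed; a pose out of reach is approached as far as the arm can. A call with a gripper value outside its range is refused whole. The fingers move at their own pace and stop on an object; FORCE is the grip in N (left out, the last holds). Time passes only in rows, so rows that do not move let the fingers close. It gives the time, the measured TCP pose, the force, the opening and the grip force at its end, in the units of the state.
- env.get_state(): the state, without advancing time (a new reading comes with each control period).
- env.read_camera(name): name is "side" or "top" or "wrist"; returns the picture (420x560x3 uint8, red, green, blue); there is no depth.
- env.calibration(name): a dict with "K" (3x3 intrinsics, pixels), "distortion" ([k1, k2, p1, p2, k3] as OpenCV has them; the pictures are not rectified), "T" (4x4, takes a point from camera to world coordinates); the wrist camera has in their place "tool_from_camera" (4x4, takes a point from camera to tool coordinates, whose origin is the TCP and whose axes are the flange's). Camera axes: x right, y down, z forward; pixel columns grow to the right and rows downward; lengths in m; the calibration is good to about 2 mm. A picture is of the moment at which its call begins: read the wrist's pose just before it. calibration takes no time and is no camera call.
- env.hand_in(): hands the job in; it is judged then, once.
Trained networks look in the newest picture that a camera, given by its name, has taken for a name from the list of things; names that differ only in an ending like _2 or _b are one class to them, and where a whole thing is asked for, a point or a joint stands for the part that bears it (a point fixed in the world has none). Each returns a list of dicts, best first, with "score" (0 to 1); they miss things now and then, are a little off and sometimes report something else, mostly with a low value. They report only what shows in the picture. A call takes as long as a camera call. They do not tell look-alikes from the thing itself.
- env.recognise(camera, label): "centre" ([column, row] in pixels, amid what is visible of it).
The state is a dict: "clock": time; "joint_pos": joint angles; "qvel": joint speeds; "tau": joint torques, N m; "tcp_pos": TCP position; "orientation": TCP orientation; "wrist_force": force on the tool from outside, world axes, zero at the start; "ft_torque": the same for the moment, N m; "finger_gap": finger opening in m; "grip_force": force on a finger pad.
Only numpy, scipy, OpenCV 4.12 (cv2) and the standard library are available. Lean on these libraries where they do the work, as an engineer would, in place of code of your own. Each camera call takes 0.05 s, during which the arm holds its last target. There are 200 camera calls.

TASK

The customer has gone and the lock samples are lying about the counter: put each of the four padlocks back on the stand that bears its life-size picture, lying flat on the picture the same way round, block on block and shackle on shackle. Leave the two other samples, the door lock cylinder and the small furniture lock, where they are.

Things in the scene. Friction and masses are not known exactly. Their poses are not given: they have to be found in the camera images.
- padlock_brass: Brass-yellow padlock, 70 mm long, steel shackle. Lies flat; origin at the crown (outer tip) of the shackle, at underside height; x points from block out through the crown, z up. Brass block 42 mm (along x) by 50 mm (y) by 20 mm high, centred at x = -49 mm; 0.2 to 0.37 kg. Grip the block across its 50 mm width.
- padlock_disc: Round steel-grey disc padlock, 60 mm diameter, 22 mm high, short shackle seen in a notch of the rim. Lies flat; origin on the outer circle at the middle of the notch, at underside height; x points from the disc's centre (at x = -30 mm) out through the notch, z up; 0.22 to 0.4 kg. Grip across the diameter along y.
- padlock_blue: Blue safety padlock with a long steel shackle, 90 mm long. Lies flat; origin at the crown (outer tip) of the shackle, at underside height; x points from block out through the crown, z up. Blue block 44 mm (x) by 38 mm (y) by 20 mm high, centred at x = -68 mm; about 0.12 kg. Grip the block across its 38 mm width.
- padlock_combo: Red combination padlock with four dials on its face, 86 mm long. Lies flat; origin at the crown (outer tip) of the shackle, at underside height; x points from block out through the crown, z up. Red block 60 mm (x) by 32 mm (y) by 20 mm high, centred at x = -56 mm; about 0.16 kg. Grip the block across its 32 mm width.
- stand_brass: Fixed black display slab, 94 mm (x) by 74 mm (y), flat top 14 mm high, no rim; its white card bears a life-size picture of the brass-yellow padlock (yellow block, grey shackle). Origin at counter height, below the pictured crown, 12 mm inside the +x edge; x points as the pictured padlock's x: a padlock on its picture has its origin 14 mm above this one, axes alike.
- stand_disc: Fixed black display slab, 84 mm (x) by 84 mm (y), flat top 14 mm high, no rim; its white card bears a life-size picture of the round disc padlock (grey disc with a notch). Origin at counter height, below the pictured crown, 12 mm inside the +x edge; x points as the pictured padlock's x: a padlock on its picture has its origin 14 mm above this one, axes alike.
- stand_blue: Fixed black display slab, 114 mm (x) by 62 mm (y), flat top 14 mm high, no rim; its white card bears a life-size picture of the blue long-shackle padlock (blue block, long grey shackle). Origin at counter height, below the pictured crown, 12 mm inside the +x edge; x points as the pictured padlock's x: a padlock on its picture has its origin 14 mm above this one, axes alike.
- stand_combo: Fixed black display slab, 110 mm (x) by 56 mm (y), flat top 14 mm high, no rim; its white card bears a life-size picture of the red combination padlock (red block with four dark dials, grey shackle). Origin at counter height, below the pictured crown, 12 mm inside the +x edge; x points as the pictured padlock's x: a padlock on its picture has its origin 14 mm above this one, axes alike.
- euro_cylinder: Not a padlock: nickel-coloured door lock cylinder lying on its side, 62 mm (x) by 37 mm (y) by 17 mm high; origin under its middle. A bystander, stays where it is (loose).
- cam_lock: Not a padlock: small furniture lock standing on its round 28 mm chrome face, 32 mm high, brass nut, flat steel tongue on top reaching 33 mm to its +x side; origin under the middle of the face. Loose bystander, stays where it is. All else on the counter (stapler, mug, key tray, displays) stands beyond the stands or at the sides, clear of the work.
Mind the look-alikes: they are no part of the job. What is shaped like the stand_disc but brown or purple is not meant.

How it is judged:
At the end, for the whole second after the job is handed in: Each padlock rests flat (within 0.1 rad) and still on top of the stand that pictures it, its shackle crown within 15 mm of the pictured crown in plan and its direction within 15 degrees of the picture's; the door lock cylinder and the furniture lock have not been shifted by more than 20 mm (horizontal distance between padlock_brass and stand_brass below 0.015 m and angle between the x axis of padlock_brass and the x axis of stand_brass, either way round below 0.26 rad and angle between each of padlock_brass, padlock_disc, padlock_blue, padlock_combo's own z axis and vertical below 0.1 rad and z of padlock_brass in the frame of stand_brass between 0.008 and 0.02 m and linear speed of each of padlock_brass, padlock_disc, padlock_blue, padlock_combo below 0.02 m/s and angular speed of each of padlock_brass, padlock_disc, padlock_blue, padlock_combo below 0.2 rad/s and horizontal distance between padlock_disc and stand_disc below 0.015 m and angle between the x axis of padlock_disc and the x axis of stand_disc, either way round below 0.26 rad and z of padlock_disc in the frame of stand_disc between 0.008 and 0.02 m and horizontal distance between padlock_blue and stand_blue below 0.015 m and angle between the x axis of padlock_blue and the x axis of stand_blue, either way round below 0.26 rad and z of padlock_blue in the frame of stand_blue between 0.008 and 0.02 m and horizontal distance between padlock_combo and stand_combo below 0.015 m and angle between the x axis of padlock_combo and the x axis of stand_combo, either way round below 0.26 rad and z of padlock_combo in the frame of stand_combo between 0.008 and 0.02 m and distance of each of euro_cylinder, cam_lock from where it was at the start of the episode below 0.02 m); the robot touches nothing.
It fails at once if the door lock cylinder is shifted by more than 20 mm (distance of euro_cylinder from where it was at the start of the episode above 0.02 m).
It fails at once if the small furniture lock is shifted by more than 20 mm or knocked over (distance of cam_lock from where it was at the start of the episode above 0.02 m or angle between cam_lock's own z axis and vertical above 0.5 rad).
It also fails if it takes over 96 s, if anything falls off the work surface, if the arm or the gripper's body presses on something with over 40 N, if the wrist force passes 120 N, or if a joint passes its speed limit or range.

## Working session

There is one attempt and no reset: what is moved stays moved. The work goes in short steps, Python scripts to look and compute and a shell command to move; the robot and the scene stay as the last step left them, time stands still between calls to the robot, and variables do not carry over. Pictures are saved under pics/ and viewed, at most 14 in all, crops included, and the job is handed in when it is done.

```bash
mkdir -p pics; ls; python3 - <<'E'
from workcell import env
import cv2,numpy as np
for c in ("top","side"):
    im=env.read_camera(c); cv2.imwrite(f"pics/{c}0.png",im[...,::-1])
    k=env.calibration(c); print(c,k)
    for l in ["padlock_brass","padlock_disc","padlock_blue","padlock_combo","stand_brass","stand_disc","stand_blue","stand_combo","euro_cylinder","cam_lock"]:
        print(l,[(np.round(d["centre"]).tolist(),round(d["score"],2)) for d in env.recognise(c,l)])
print(env.calibration("wrist")); print(env.get_state())
E
```

```text
pics
top {'K': array([[418.32355511,   0.        , 278.98617574],
       [  0.        , 418.32355511, 210.26251217],
       [  0.        ,   0.        ,   1.        ]]), 'distortion': array([-0.08819958,  0.        ,  0.        ,  0.        ,  0.        ]), 'T': array([[-0.02506951, -0.99672538,  0.07687676,  0.46200904],
       [-0.99936817,  0.02692545,  0.02320087,  0.04402713],
       [-0.02519484, -0.07624655, -0.99677063,  0.99570771],
       [ 0.        ,  0.        ,  0.        ,  1.        ]])}
padlock_brass [([223.0, 255.0], 0.55)]
padlock_disc [([455.0, 246.0], 0.55)]
padlock_blue [([401.0, 259.0], 0.74)]
padlock_combo [([273.0, 233.0], 0.68)]
stand_brass [([338.0, 162.0], 0.67), ([334.0, 220.0], 0.47)]
stand_disc [([170.0, 282.0], 0.91), ([117.0, 229.0], 0.9), ([202.0, 179.0], 0.78)]
stand_blue [([269.0, 164.0], 0.76)]
stand_combo [([411.0, 181.0], 0.55)]
euro_cylinder [([338.0, 217.0], 0.61), ([203.0, 181.0], 0.43)]
cam_lock [([158.0, 236.0], 0.44)]
side {'K': array([[495.1410631 ,   0.        , 291.35811933],
       [  0.        , 495.1410631 , 213.47317588],
       [  
[... 1598 characters left out ...]
)}
{'clock': 1.1, 'joint_pos': array([-1.32857991e+00,  3.13134230e-01,  4.60851696e-02,  1.30361593e+00,
        1.85386900e-06,  1.43118733e+00]), 'qvel': array([-0.00043041,  0.00047639,  0.00125592,  0.00135734,  0.00134238,
       -0.0009632 ]), 'tau': array([-1.70921870e-03, -4.80478621e+01,  2.98817861e+01,  4.59462808e-04,
       -2.79788310e-04,  1.95450662e-05]), 'tcp_pos': array([ 0.21424634, -0.53362129,  0.24835456]), 'orientation': array([6.55360452e-05, 9.81831451e-01, 1.89755101e-01, 4.29335089e-06]), 'wrist_force': array([-0.63083825,  0.13738392,  0.00481739]), 'ft_torque': array([ 0.01660321, -0.02596888, -0.04218861]), 'grip_force': 0.0, 'finger_gap': 0.08529602176745665}
```

```bash
cat > h.py <<'E'
import numpy as np,cv2
from workcell import env
def ortho(im,c,z,x1=.75,y1=.4,w=800,h=500,s=.001,T=None):
    "image with col=(y1-y)/s,row=(x1-x)/s at height z"
    k=env.calibration(c); T=k["T"] if T is None else T
    u,v=np.meshgrid(np.arange(w),np.arange(h))
    P=np.stack([x1-v*s,y1-u*s,np.full(u.shape,z)],-1).reshape(-1,3).astype(float)
    Ti=np.linalg.inv(T); r,_=cv2.Rodrigues(Ti[:3,:3])
    p,_=cv2.projectPoints(P,r,Ti[:3,3],k["K"],k["distortion"])
    m=p.reshape(h,w,2).astype(np.float32)
    return cv2.remap(im,m[...,0],m[...,1],cv2.INTER_CUBIC)
def wristT():
    from scipy.spatial.transform import Rotation as R
    s=env.get_state(); q=s["orientation"]; A=np.eye(4)
    A[:3,:3]=R.from_quat([q[1],q[2],q[3],q[0]]).as_matrix(); A[:3,3]=s["tcp_pos"]
    return A@env.calibration("wrist")["tool_from_camera"]
E
python3 - <<'E'
from h import *
im=cv2.imread("pics/top0.png")
cv2.imwrite("pics/o14.png",ortho(im,"top",.014))
E
```

```text
(no output)
```

View pics/o14.png

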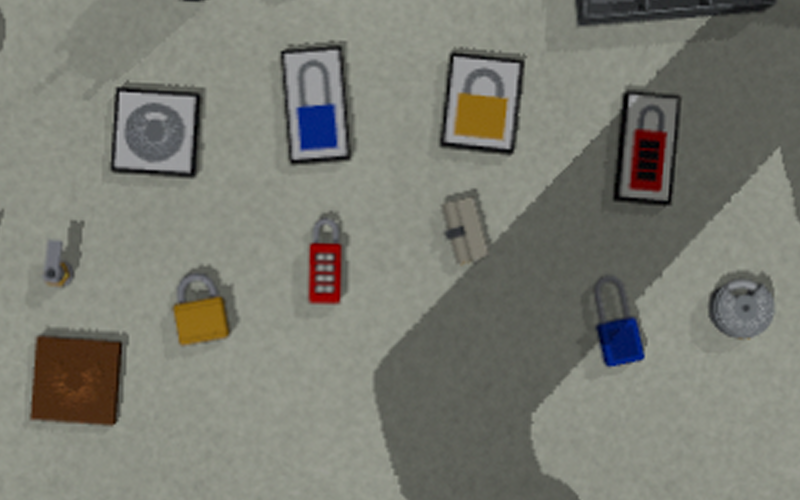

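View pics/side0.png

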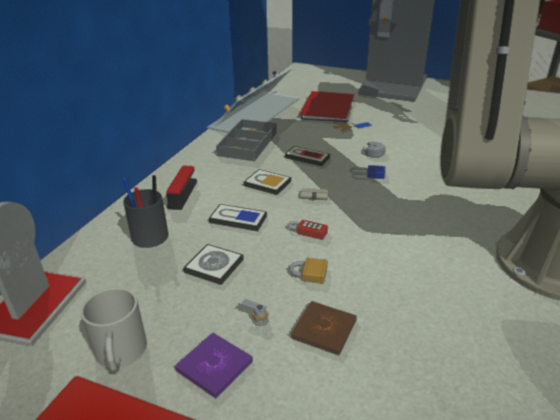

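```bash
cat > m.py <<'E'
from h import *
im=cv2.imread("pics/top0.png"); S=.00025
def crop(z,x,y,r=.07):
    return ortho(im,"top",z,x+r,y+r,int(2*r/S),int(2*r/S),S)
def rect(mask,x,y,r=.07):
    n,l,st,_=cv2.connectedComponentsWithStats(mask.astype(np.uint8)); i=1+st[1:,4].argmax()
    c=np.argwhere(l==i)[:,::-1].astype(np.float32)
    (cx,cy),(w,h),a=cv2.minAreaRect(c); b=cv2.boxPoints(((cx,cy),(w,h),a))
    W=np.stack([x+r-b[:,1]*S,y+r-b[:,0]*S],1)
    e=[W[1]-W[0],W[2]-W[1]]; e=[v*np.sign(v[0]) for v in e]; e.sort(key=lambda v:-v[0])
    return W.mean(0).round(4),np.linalg.norm(e,axis=1).round(4),round(float(np.arctan2(e[0][1],e[0][0])),3)
def col(c,name):
    h,s,v=[a.astype(int) for a in cv2.split(cv2.cvtColor(c,cv2.COLOR_BGR2HSV))]
    return {"blue":(h>105)&(h<130)&(s>130),"brass":(h>12)&(h<30)&(s>140),"combo":((h<8)|(h>172))&(s>140),"white":(s<40)&(v>150)}[name]
if __name__=="__main__":
    for n,st,pl in (("blue",(.645,.083),(.412,-.22)),("brass",(.645,-.083),(.435,.2)),("combo",(.59,-.248),(.478,.075))):
        print(n,"pic",rect(col(crop(.014,*st),n),*st),"lock",rect(col(crop(.020,*pl),n),*pl))
    t=[cv2.resize(crop(z,x,y,.05),(266,266)) for z,x,y in((.014,.619,.245),(.022,.443,-.342),(.014,.37,.325))]
    cv2.imwrite("pics/discs.png",np.hstack(t))
E
python3 m.py
```

```text
blue pic (array([0.6235, 0.083 ], dtype=float32), array([0.0435, 0.0366], dtype=float32), 0.081) lock (array([ 0.4088, -0.2188], dtype=float32), array([0.0441, 0.0398], dtype=float32), 0.226)
brass pic (array([ 0.6342, -0.0806], dtype=float32), array([0.0412, 0.0484], dtype=float32), -0.116) lock (array([0.4299, 0.198 ], dtype=float32), array([0.0411, 0.0503], dtype=float32), 0.176)
combo pic (array([ 0.5903, -0.2476], dtype=float32), array([0.0602, 0.0315], dtype=float32), -0.096) lock (array([0.4772, 0.0751], dtype=float32), array([0.0593, 0.0312], dtype=float32), -0.014)
```

View pics/discs.png

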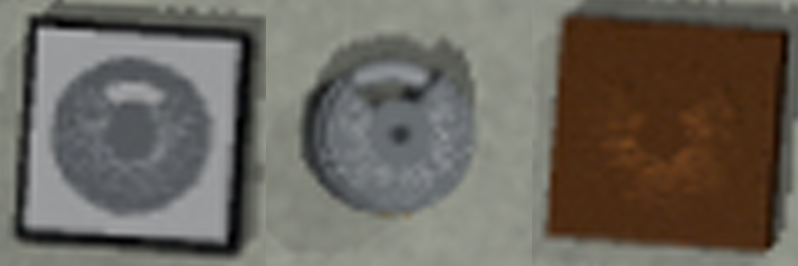

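```bash
python3 -m pendant '[[1,0,0,0,-0.184],[1,0,0,0,-0.184],[1,0,0,0,-0.184],[1,0,0,0,-0.184],[1,0,0,0,-0.184],[1,0,0,0,-0.184],[1,0,0,0,-0.184],[1,0,0,0,-0.184]]' 60
```

```text
clock: 2.1
tcp_pos: [0.2142, -0.5336, 0.2483]
orientation: [0.0, 0.598, 0.802, -0.0]
wrist_force: [1.0, -1.1, -0.1]
finger_gap: 0.0853
grip_force: 0.0
```

```bash
python3 -m pendant '[[1,0,0,0,-0.184],[1,0,0,0,-0.184],[1,0,0,0,-0.184],[1,0,0,0,-0.184],[1,0,0,0,-0.184],[1,0,0,0,-0.184],[1,0,0,0,-0.184]]' 60; python3 -c "
from workcell import env; print(env.finger_overhang, env.get_state())"
```

```text
clock: 2.98
tcp_pos: [0.2142, -0.5336, 0.2483]
orientation: [-0.0, -0.003, 1.0, -0.0]
wrist_force: [0.5, 0.1, -0.2]
finger_gap: 0.0857
grip_force: 0.0
0.017 {'clock': 2.975, 'joint_pos': array([-1.32858721e+00,  3.13215814e-01,  4.60963483e-02,  1.30360443e+00,
       -1.77655274e-05, -1.33486477e+00]), 'qvel': array([-1.27653696e-05, -1.46940238e-03, -1.51128531e-03, -8.60201772e-04,
       -1.09622865e-03, -1.45855214e+00]), 'tau': array([ 7.53832614e-05, -4.80460525e+01,  2.98808295e+01,  2.66749311e-05,
       -2.16851322e-04,  1.53868239e+00]), 'tcp_pos': array([ 0.2142398 , -0.53363531,  0.24831268]), 'orientation': array([-5.48021671e-08, -3.13877105e-03,  9.99995073e-01, -3.72869025e-05]), 'wrist_force': array([ 0.50774739,  0.06440528, -0.24608001]), 'ft_torque': array([-0.00788616, -0.00186976, -0.03329176]), 'grip_force': 0.0, 'finger_gap': 0.08565211948468407}
```

```bash
python3 -m pendant '[[1,-0.0456,0.0386,0,0],[1,-0.0456,0.0386,0,0],[1,-0.0456,0.0386,0,0],[1,-0.0456,0.0386,0,0],[1,-0.0456,0.0386,0,0],[1,0,0,0,0],[1,0,0,0,0]]'
python3 - <<'E'
from h import *
T=wristT(); im=env.read_camera("wrist")[...,::-1].copy(); cv2.imwrite("pics/w1.png",im)
o=ortho(im,"wrist",.022,.512,-.16,500,280,.0005,T=T)
cv2.imwrite("pics/w1o.png",o)
E
```

```text
clock: 3.85
tcp_pos: [0.4422, -0.3406, 0.2483]
orientation: [-0.0, -0.001, 1.0, -0.0]
wrist_force: [0.1, -0.8, -0.9]
finger_gap: 0.0858
grip_force: 0.0
```

View pics/w1o.png

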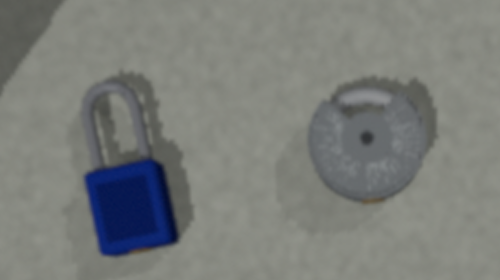

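```bash
python3 -m pendant '[[1,0,-0.0025,0.03,-0.05],[1,0,0,0.05,0],[1,0,0,0.05,0],[1,0,0,0.05,0],[1,0,0,0.03,0],[1,0,0,0.02,0],[1,0,0,0,0],[-1,0,0,0,0]]' 60
python3 -m pendant '[[-1,0,0,0,0],[-1,0,0,0,0],[-1,0,0,0,0],[-1,0,0,0,0],[-1,0,0,0,0],[-1,0,0,0,0]]' 60
```

```text
clock: 4.9
tcp_pos: [0.4419, -0.3444, 0.0192]
orientation: [0.0, -0.024, 1.0, -0.0]
wrist_force: [0.3, -0.3, 0.1]
finger_gap: 0.07
grip_force: 0.0
clock: 5.65
tcp_pos: [0.4427, -0.3442, 0.0202]
orientation: [0.001, -0.025, 1.0, -0.001]
wrist_force: [-2.3, -0.3, 6.7]
finger_gap: 0.0578
grip_force: 64.7
```

```bash
python3 -m pendant '[[-1,0,0,-0.04,0],[-1,0,0,-0.06,0.11],[-1,-0.01,0.054,-0.04,0],[-1,-0.013,0.0545,0,0],[-1,-0.013,0.0545,0,0],[-1,-0.013,0.0545,0,0],[-1,-0.013,0.0545,0,0],[-1,-0.013,0.0545,0,0]]' 60
python3 -m pendant '[[-1,-0.013,0.0545,0,0],[-1,-0.013,0.0545,0,0],[-1,-0.013,0.0545,0,0],[-1,-0.013,0.0545,0,0],[-1,-0.013,0.0545,0,0],[-1,0,0,0,0],[-1,0,0,0,0]]' 60
python3 - <<'E'
from h import *
T=wristT(); im=env.read_camera("wrist")[...,::-1].copy(); cv2.imwrite("pics/w2.png",im)
o=ortho(im,"wrist",.014,.70,.36,500,400,.0005,T=T)
o2=cv2.resize(im,(500,375))
cv2.imwrite("pics/w2o.png",np.vstack([o[:300],o2[75:]])); print(env.get_state()["tcp_pos"],env.get_state()["finger_gap"])
E
```

```text
clock: 6.65
tcp_pos: [0.5357, -0.0242, 0.1554]
orientation: [0.0, 0.03, 1.0, -0.0]
wrist_force: [0.8, 0.2, -4.8]
finger_gap: 0.0576
grip_force: 66.8
clock: 7.52
tcp_pos: [0.616, 0.2423, 0.1545]
orientation: [-0.001, 0.029, 1.0, -0.0]
wrist_force: [0.1, 0.1, -3.6]
finger_gap: 0.0576
grip_force: 66.7
[0.61613972 0.24153824 0.15473815] 0.05782882896977484
```

View pics/w2o.png

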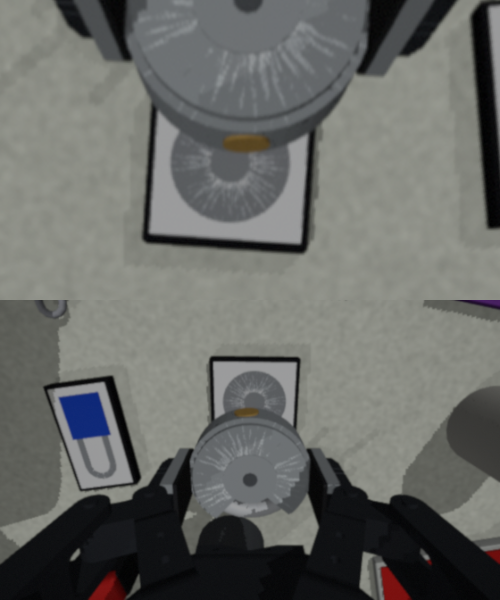

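```bash
cat >> h.py <<'E'
def tool_pt(u,v,zt):
    "wrist pixel -> tool xy at tool height zt"
    k=env.calibration("wrist"); T=k["tool_from_camera"]
    n=cv2.undistortPoints(np.array([[[u,v]]],float),k["K"],k["distortion"]).ravel()
    d=T[:3,:3]@[n[0],n[1],1]; return (T[:3,3]+d*(zt-T[2,3])/d[2])[:2].round(4)
E
python3 -c "
from h import *
print(tool_pt(280,285.6,-.002),tool_pt(190*1.12,(480-225)*1.12,-.002),tool_pt(309*1.12,(480-225)*1.12,-.002))"
```

```text
[-0.0012 -0.0005] [-0.0012 -0.0291] [-0.0012  0.0276]
```

```bash
python3 -m pendant '[[-1,-0.002,0.0035,0.03,0],[-1,0,0,0.04,0],[-1,0,0,0.03,0],[-1,0,0,0.012,0],[-1,0,0,0.006,0],[-1,0,0,0,0],[-1,0,0,0,0]]' 60
```

```text
clock: 8.45
tcp_pos: [0.6199, 0.2457, 0.0386]
orientation: [0.001, 0.03, 1.0, 0.0]
wrist_force: [-0.2, -0.4, -4.1]
finger_gap: 0.058
grip_force: 66.7
```

```bash
python3 -m pendant '[[-1,0.001,0,0.0035,0],[-1,0,0,0,0],[-1,0,0,0,0],[1,0,0,0,0],[1,0,0,0,0],[1,0,0,0,0],[1,0,0,0,0]]' 60;  python3 -m pendant '[[1,0,0,-0.03,0],[1,0,0,-0.05,0],[1,0,0,-0.05,0],[1,0,0,0,0]]' 60
```

```text
clock: 9.32
tcp_pos: [0.6179, 0.2456, 0.0336]
orientation: [0.0, 0.03, 1.0, -0.0]
wrist_force: [-0.2, 1.2, 0.5]
finger_gap: 0.0856
grip_force: 0.0
clock: 9.82
tcp_pos: [0.6208, 0.2464, 0.1692]
orientation: [0.005, 0.03, 1.0, 0.001]
wrist_force: [1.0, 0.6, -0.1]
finger_gap: 0.0855
grip_force: 0.0
```

```bash
python3 -m pendant '[[1,0.0462,-0.0148,0,0],[1,0.0462,-0.0148,0,0],[1,0.0462,-0.0148,0,0],[1,0.0462,-0.0148,0,0],[1,0,0,-0.02,-0.118],[1,0,0,-0.02,-0.118],[1,0,0,0,0],[1,0,0,0,0]]' 60
cat > lk.py <<'E'
import sys,m
from h import *
n,z,x,y=sys.argv[1],*map(float,sys.argv[2:5])
T=wristT(); m.im=env.read_camera("wrist")[...,::-1].copy(); k=[sys.argv[5:6]]
m.crop_=m.ortho if hasattr(m,"ortho") else ortho
r=.07; c=ortho(m.im,"wrist",z,x+r,y+r,560,560,m.S,T=T)
print(m.rect(m.col(c,n),x,y)); s=env.get_state(); print(s["tcp_pos"].round(4),"yaw-pi",round(float(2*np.arctan2(-s["orientation"][1],s["orientation"][2])),3))
cv2.imwrite("pics/l_%s.png"%n,np.hstack([c,cv2.resize(m.im,(240,180)).repeat(1,0) if 0 else c[:, :1]]))
E
python3 lk.py brass .02 .43 .198
```

```text
clock: 10.82
tcp_pos: [0.4295, 0.1975, 0.2025]
orientation: [-0.001, -0.087, 0.996, -0.0]
wrist_force: [-0.5, -0.5, 0.1]
finger_gap: 0.0852
grip_force: 0.0
(array([0.4285, 0.1979], dtype=float32), array([0.0421, 0.0481], dtype=float32), 0.181)
[0.4293 0.1974 0.2023] yaw-pi 0.175
```

View pics/l_brass.png

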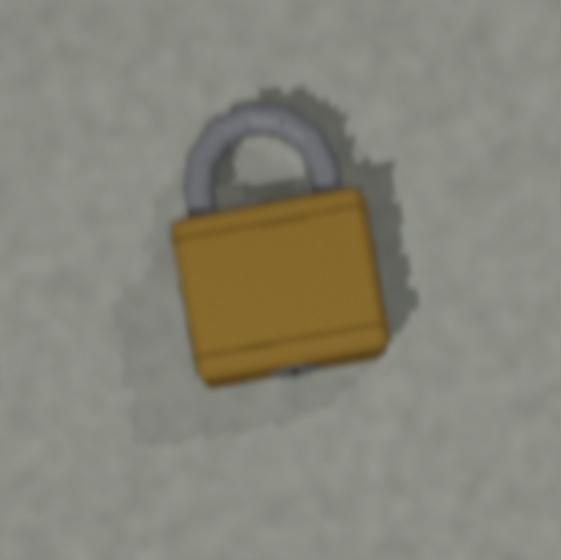

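```bash
python3 -m pendant '[[1,0,0,0.05,0],[1,0,0,0.05,0],[1,0,0,0.04,0],[1,0,0,0.03,0],[1,0,0,0.013,0],[1,0,0,0,0],[1,0,0,0,0]]' 60
```

```text
clock: 11.75
tcp_pos: [0.4308, 0.1978, 0.0215]
orientation: [0.001, -0.088, 0.996, 0.0]
wrist_force: [-0.2, -0.1, -0.8]
finger_gap: 0.0856
grip_force: 0.0
```

```bash
python3 -m pendant '[[-1,0,0,0.002,0],[-1,0,0,0,0],[-1,0,0,0,0],[-1,0,0,0,0],[-1,0,0,0,0],[-1,0,0,0,0],[-1,0,0,0,0],[-1,0,0,0,0]]' 60
```

```text
clock: 12.75
tcp_pos: [0.4306, 0.1979, 0.0196]
orientation: [0.001, -0.088, 0.996, 0.0]
wrist_force: [-1.3, 0.1, 4.8]
finger_gap: 0.0486
grip_force: 62.7
```

```bash
python3 -m pendant '[[-1,0,0,-0.03,0],[-1,0,0,-0.05,0.146],[-1,0,0,-0.03,0.146],[-1,-0.0393,-0.0422,0,0],[-1,-0.0393,-0.0422,0,0],[-1,-0.0393,-0.0422,0,0],[-1,-0.0393,-0.0422,0,0],[-1,-0.0393,-0.0422,0,0]]' 60
python3 -m pendant '[[-1,-0.0393,-0.0422,0,0],[-1,0,0,0.03,0],[-1,0,0,0.02,0],[-1,0,0,0,0],[-1,0,0,0,0]]' 60
python3 lk.py brass .04 .634 -.0806; python3 - <<'E'
from h import *
cv2.imwrite("pics/w3.png",env.read_camera("wrist")[...,::-1])
E
```

```text
clock: 13.75
tcp_pos: [0.6011, -0.0363, 0.1283]
orientation: [-0.0, 0.058, 0.998, 0.0]
wrist_force: [1.7, 1.1, -2.1]
finger_gap: 0.0486
grip_force: 64.0
clock: 14.38
tcp_pos: [0.635, -0.0811, 0.0792]
orientation: [0.0, 0.058, 0.998, -0.0]
wrist_force: [0.3, -0.5, -2.7]
finger_gap: 0.0485
grip_force: 64.0
(array([ 0.6445, -0.0834], dtype=float32), array([0.0752, 0.0655], dtype=float32), -0.113)
[ 0.6355 -0.0811  0.0797] yaw-pi -0.115
```

View pics/w3.png

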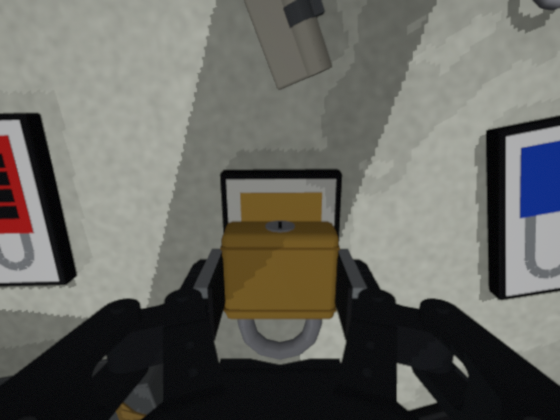

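```bash
python3 -m pendant '[[-1,0,0,0.025,0],[-1,0,0,0.015,0],[-1,0,0,0.004,0],[-1,0,0,0,0],[-1,0,0,0,0],[-1,0,0,0,0]]' 60
```

```text
clock: 15.22
tcp_pos: [0.6354, -0.0813, 0.0353]
orientation: [0.001, 0.058, 0.998, -0.0]
wrist_force: [-0.0, 0.2, -3.6]
finger_gap: 0.0484
grip_force: 64.0
```

```bash
python3 -m pendant '[[-1,0,0,0.0015,0],[-1,0,0,0,0],[1,0,0,0,0],[1,0,0,0,0],[1,0,0,0,0],[1,0,0,-0.03,0],[1,0,0,-0.05,0],[1,0,0,-0.05,0]]' 60
python3 -m pendant '[[1,0.0438,0.0342,0,0],[1,0.0438,0.0342,0,0],[1,0.0438,0.0342,0,0],[1,0.0438,0.0342,0,0],[1,0,0,0,-0.102],[1,0,0,0,0],[1,0,0,0,0]]' 60
python3 lk.py combo .02 .477 .075
```

```text
clock: 16.23
tcp_pos: [0.6345, -0.0811, 0.1642]
orientation: [-0.0, 0.058, 0.998, 0.0]
wrist_force: [0.7, 0.1, -0.4]
finger_gap: 0.0854
grip_force: 0.0
clock: 17.1
tcp_pos: [0.4772, 0.0747, 0.1632]
orientation: [0.0, 0.008, 1.0, -0.0]
wrist_force: [-0.2, 0.4, -0.0]
finger_gap: 0.0855
grip_force: 0.0
(array([0.476 , 0.0744], dtype=float32), array([0.0604, 0.0306], dtype=float32), -0.018)
[0.4772 0.0745 0.1631] yaw-pi -0.016
```

```bash
python3 -m pendant '[[1,0,0,0.05,0],[1,0,0,0.05,0],[1,0,0,0.03,0],[1,0,0,0.0125,0],[1,0,0,0,0],[1,0,0,0,0],[-1,0,0,0,0],[-1,0,0,0,0]]' 50
python3 -m pendant '[[-1,0,0,0,0],[-1,0,0,0,0],[-1,0,0,0,0],[-1,0,0,0,0],[-1,0,0,0,0],[-1,0,0,0,0]]' 50
```

```text
clock: 18.15
tcp_pos: [0.4773, 0.075, 0.0214]
orientation: [0.001, 0.007, 1.0, -0.0]
wrist_force: [-1.0, -0.2, -0.3]
finger_gap: 0.0516
grip_force: 0.0
clock: 18.9
tcp_pos: [0.4771, 0.075, 0.0212]
orientation: [0.001, 0.007, 1.0, -0.0]
wrist_force: [-0.2, -0.6, 6.1]
finger_gap: 0.0306
grip_force: 50.7
```

```bash
python3 -m pendant '[[-1,0,0,-0.03,0],[-1,0,0,-0.05,0.082],[-1,-0.024,-0.0517,-0.03,0],[-1,-0.024,-0.0517,0,0],[-1,-0.024,-0.0517,0,0],[-1,-0.024,-0.0517,0,0],[-1,-0.024,-0.0517,0,0],[-1,-0.024,-0.0517,0,0]]' 50
python3 -m pendant '[[-1,0,0,0,0],[-1,0,0,0.03,0],[-1,0,0,0.02,0],[-1,0,0,0,0],[-1,0,0,0,0]]' 50
python3 - <<'E'
from h import *
cv2.imwrite("pics/w4.png",env.read_camera("wrist")[...,::-1])
E
```

```text
clock: 19.9
tcp_pos: [0.5898, -0.2476, 0.1291]
orientation: [-0.0, 0.048, 0.999, 0.0]
wrist_force: [1.0, 0.0, -2.2]
finger_gap: 0.0307
grip_force: 50.0
clock: 20.52
tcp_pos: [0.5899, -0.2455, 0.0803]
orientation: [0.0, 0.048, 0.999, -0.0]
wrist_force: [1.1, -0.1, -0.9]
finger_gap: 0.031
grip_force: 50.2
```

View pics/w4.png

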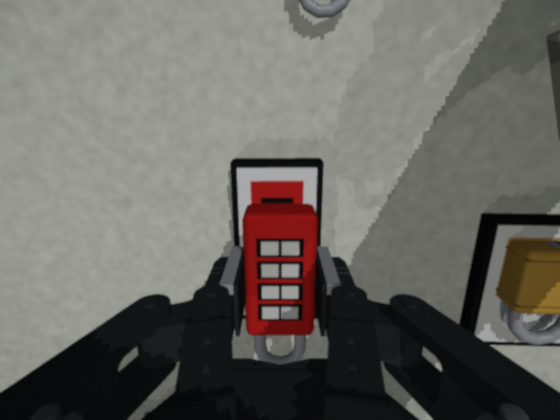

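```bash
python3 -m pendant '[[-1,0,-0.001,0.025,0],[-1,0,0,0.014,0],[-1,0,0,0.004,0],[-1,0,0,0,0],[-1,0,0,0,0],[-1,0,0,0,0]]' 50
```

```text
clock: 21.32
tcp_pos: [0.5901, -0.2473, 0.0374]
orientation: [0.001, 0.048, 0.999, -0.0]
wrist_force: [-0.0, 0.4, -1.7]
finger_gap: 0.031
grip_force: 50.2
```

```bash
python3 -m pendant '[[-1,0,0,0.002,0],[-1,0,0,0,0],[1,0,0,0,0],[1,0,0,0,0],[1,0,0,0,0],[1,0,0,-0.03,0],[1,0,0,-0.05,0],[1,0,0,-0.05,0]]' 50
python3 -m pendant '[[1,0.0458,0.0023,0,0],[1,0.0458,0.0023,0,0],[1,0.0458,0.0023,0,0],[1,0.0458,0.0023,0,0],[1,0,0,0,-0.161],[1,0,0,0,-0.161],[1,0,0,0,0],[1,0,0,0,0]]' 50
python3 lk.py blue .02 .409 -.22
```

```text
clock: 22.32
tcp_pos: [0.5893, -0.2468, 0.1656]
orientation: [-0.0, 0.048, 0.999, 0.0]
wrist_force: [1.6, -1.2, -0.6]
finger_gap: 0.0854
grip_force: 0.0
clock: 23.32
tcp_pos: [0.4082, -0.2203, 0.1647]
orientation: [0.0, -0.112, 0.994, -0.0]
wrist_force: [-0.7, 0.7, -0.2]
finger_gap: 0.0851
grip_force: 0.0
(array([ 0.4075, -0.2222], dtype=float32), array([0.0449, 0.0365], dtype=float32), 0.215)
[ 0.4083 -0.2203  0.1647] yaw-pi 0.224
```

```bash
python3 -m pendant '[[1,0,-0.002,0.05,0],[1,0,0,0.05,0],[1,0,0,0.03,0],[1,0,0,0.0135,0],[1,0,0,0,0],[1,0,0,0,0],[-1,0,0,0,0],[-1,0,0,0,0]]' 45
python3 -m pendant '[[-1,0,0,0,0],[-1,0,0,0,0],[-1,0,0,0,0],[-1,0,0,0,0],[-1,0,0,0,0],[-1,0,0,0,0]]' 45
```

```text
clock: 24.38
tcp_pos: [0.4092, -0.2227, 0.022]
orientation: [0.001, -0.113, 0.994, -0.001]
wrist_force: [-0.3, 0.0, 0.0]
finger_gap: 0.0517
grip_force: 0.0
clock: 25.12
tcp_pos: [0.409, -0.2226, 0.0219]
orientation: [0.0, -0.113, 0.994, -0.0]
wrist_force: [-0.4, 0.2, 5.9]
finger_gap: 0.0377
grip_force: 45.8
```

```bash
python3 -m pendant '[[-1,0,0,-0.03,0],[-1,0,0,-0.05,0.143],[-1,-0.0342,0.041,-0.03,0],[-1,-0.0342,0.041,0,0],[-1,-0.0342,0.041,0,0],[-1,-0.0342,0.041,0,0],[-1,-0.0342,0.041,0,0],[-1,-0.0342,0.041,0,0]]' 45
python3 -m pendant '[[-1,-0.0342,0.041,0,0],[-1,0,0,0.03,0],[-1,0,0,0.02,0],[-1,0,0,0,0],[-1,0,0,0,0]]' 45
python3 - <<'E'
from h import *
cv2.imwrite("pics/w5.png",env.read_camera("wrist")[...,::-1])
E
```

```text
clock: 26.12
tcp_pos: [0.5932, 0.0415, 0.1307]
orientation: [-0.0, -0.042, 0.999, -0.0]
wrist_force: [1.1, -0.8, -2.5]
finger_gap: 0.037
grip_force: 45.9
clock: 26.75
tcp_pos: [0.6235, 0.0835, 0.0817]
orientation: [0.0, -0.041, 0.999, -0.0]
wrist_force: [-0.1, 0.5, -0.5]
finger_gap: 0.0372
grip_force: 45.9
```

View pics/w5.png

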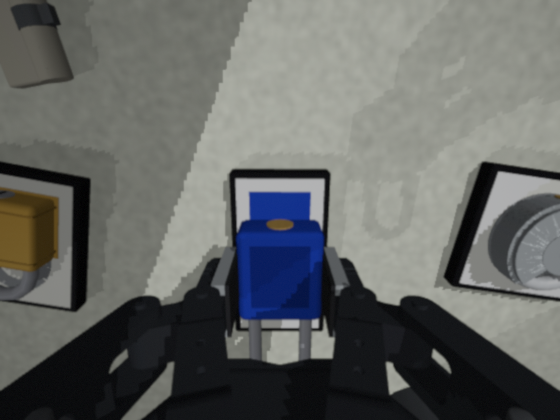

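Blue is aligned over its picture; lower, release, and back off.

```bash
python3 -m pendant '[[-1,0,0,0.025,0],[-1,0,0,0.014,0],[-1,0,0,0.004,0],[-1,0,0,0,0],[-1,0,0,0,0],[-1,0,0,0.0025,0],[-1,0,0,0,0],[-1,0,0,0,0]]' 45
python3 -m pendant '[[1,0,0,0,0],[1,0,0,0,0],[1,0,0,0,0],[1,0,0,-0.03,0],[1,0,0,-0.05,0],[1,0.04,0,-0.05,0],[1,0.06,0,-0.03,0],[1,0.06,0,0,0]]' 45
python3 -m pendant '[[1,0.04,-0.05,0,0],[1,0,-0.06,0,0],[1,0,-0.06,0,0],[1,0,-0.06,0,0],[1,0,-0.06,0,0],[1,0,-0.06,0,0],[1,0,0,0,0]]' 45
python3 - <<'E'
from h import *
im=env.read_camera("top")[...,::-1].copy(); cv2.imwrite("pics/top9.png",im)
cv2.imwrite("pics/o9.png",ortho(im,"top",.034))
E
```

```text
clock: 27.8
tcp_pos: [0.6237, 0.0837, 0.036]
orientation: [0.0, -0.042, 0.999, -0.0]
wrist_force: [0.4, 0.0, -1.1]
finger_gap: 0.0369
grip_force: 46.0
clock: 28.8
tcp_pos: [0.4695, 0.0706, 0.1951]
orientation: [0.003, -0.042, 0.999, -0.0]
wrist_force: [0.4, -0.6, 0.0]
finger_gap: 0.0852
grip_force: 0.0
clock: 29.68
tcp_pos: [0.4592, -0.2843, 0.1922]
orientation: [0.0, -0.039, 0.999, -0.001]
wrist_force: [0.3, 0.4, 0.2]
finger_gap: 0.0855
grip_force: 0.0
```

View pics/o9.png

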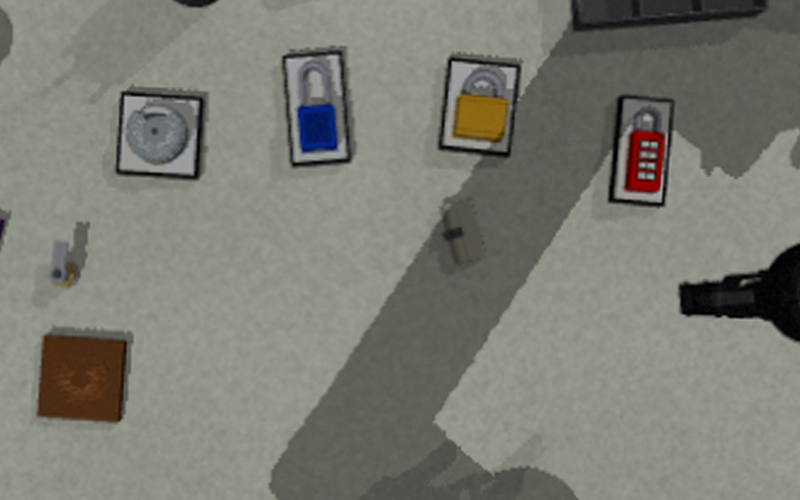

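```bash
python3 - <<'E'
import m,cv2,numpy as np
from h import *
m.im=cv2.imread("pics/top9.png")
for n,st in (("blue",(.6235,.083)),("brass",(.6342,-.0806)),("combo",(.5903,-.2476))):
    print(n,m.rect(m.col(m.crop(.034,*st),n),*st))
a=cv2.resize(m.crop(.036,.618,.2454,.05),(400,400))
m.im=cv2.imread("pics/top0.png")
b=cv2.resize(m.crop(.022,.442,-.342,.05),(400,400))
cv2.imwrite("pics/disc9.png",np.hstack([a,b]))
E
```

```text
blue (array([0.6225, 0.0829], dtype=float32), array([0.0462, 0.0369], dtype=float32), 0.082)
brass (array([ 0.6327, -0.0803], dtype=float32), array([0.044 , 0.0508], dtype=float32), -0.11)
combo (array([ 0.5891, -0.2446], dtype=float32), array([0.0618, 0.0353], dtype=float32), -0.105)
```

View pics/disc9.png

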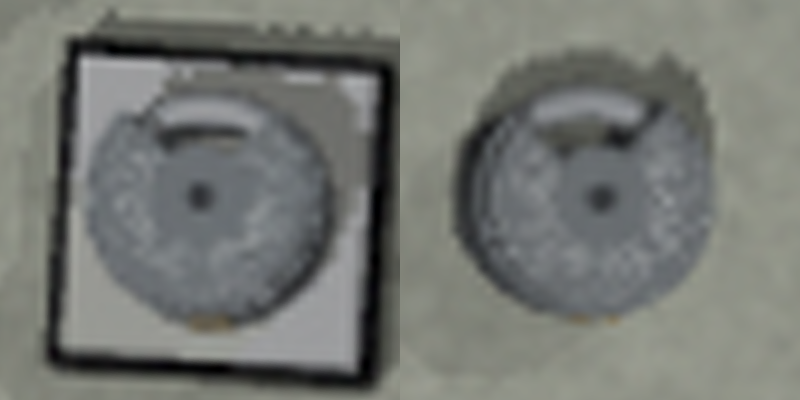

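```bash
python3 -m pendant '[[1,-0.018,0.0516,0,0.14],[1,-0.011,0.0516,0,0],[1,-0.011,0.0516,0,0],[1,-0.011,0.0516,0,0],[1,-0.011,0.0516,0,0],[1,-0.011,0.0516,0,0],[1,-0.011,0.0516,0,0],[1,-0.011,0.0516,0,0]]' 45
python3 -m pendant '[[1,-0.011,0.0516,0,0],[1,-0.011,0.0516,0,0],[1,0,0,0,0],[1,0,0,0,0]]' 45
python3 - <<'E'
from h import *
T=wristT(); im=env.read_camera("wrist")[...,::-1].copy(); cv2.imwrite("pics/w6.png",im)
cv2.imwrite("pics/w6o.png",ortho(im,"wrist",.036,.67,.2954,500,500,.0002,T=T)); print(T[:3,3])
E
```

```text
clock: 30.72
tcp_pos: [0.5689, 0.1322, 0.1928]
orientation: [-0.0, 0.027, 1.0, 0.0]
wrist_force: [0.6, -0.7, -0.2]
finger_gap: 0.0856
grip_force: 0.0
clock: 31.22
tcp_pos: [0.5964, 0.2316, 0.1923]
orientation: [-0.001, 0.027, 1.0, -0.0]
wrist_force: [-0.5, -0.4, -0.5]
finger_gap: 0.0857
grip_force: 0.0
[0.52428831 0.23519674 0.31741246]
```

View pics/w6o.png

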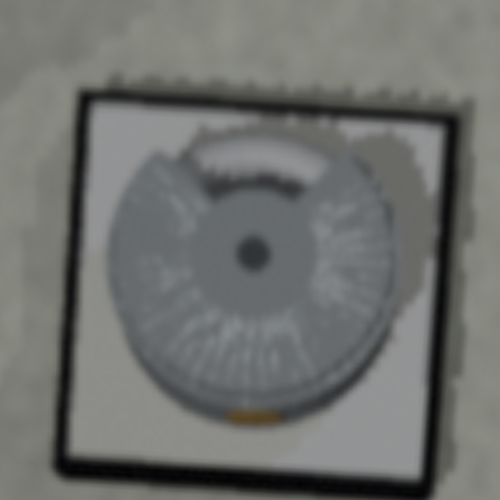

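```bash
python3 -c "
from workcell import env; print(env.hand_in())"
```

```text
the job is handed in; nothing more can be done
None
```

All four padlocks are back on their pictures, the same way round, by my last pictures within about 4 mm and 0.05 rad. I did not touch the door lock cylinder or the furniture lock, and the job was handed in at about 31 s; the hand-in returned no verdict.

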